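Square a drilled block into the jig's fence corner

ROBOT

A 6-joint arm with a two-finger parallel gripper is mounted at the origin on a cart in front of the work surface, level with it; the furniture and walls round the work are solid. World frame = base frame: x ahead of the robot, y to its left, z up, the work surface at z = 0. Lengths are in mm, angles in degrees, forces in N, time in s.
With the tool pointing down it reaches from about 325 to 775 mm from the base axis. Payload 5.5 kg.
Tool frame: the origin (TCP) lies on the mounting face of the last link; the fingertips stand 182 mm ahead of it and the grasp point (between the pads) lies ahead of it (ctrl.grip_depth is the z of the grasp point in the tool frame, in mm); z points along the fingers, y is the direction in which the jaws open and shut (so a half turn about z gives the same grasp; the last joint's range is limited). The gripper opens to 88 mm and grips with 3 to 60 N. Pads are 20 mm wide; open, the fingers measure 115 mm over their backs; the gripper's body (75 mm by 178 mm) begins 61 mm behind the grasp point.
Start: joints at [68.314, 5.22, 70.514, -0, 104.267, -3.249], TCP at [189.77, 569.215, 404.631] pointing down, gripper open.
Joint ranges: [-164.24, 164.24], [-49.07, 125.15], [9.68, 141.18], [-86.29, 266.29], [3.28, 154.24], [-151.56, 151.56]. Speed limits (degrees/s): [147.25, 147.25, 172.46, 180, 180, 180].

INTERFACE

Orientations are given as a 3x3 rotation matrix whose columns are the frame's x, y, z axes.
In Python, from cell import ctrl, vision, job, finder gives the robot as it stands.
- The arm moves only by the tool jog_arm, never from a script. Its argument "moves" is a list that holds one entry, the list of rows, each a list of 7 numbers: the turn, a rotation vector about the tool's x, y, z in degrees, then the shift along the tool's x, y, z in mm, then the closure, from 0 (fully open) to 1 (shut). In form: [[[wx, wy, wz, x, y, z, fingers], ...]]. A call has 1 to 12 rows; each row is the pose to reach, as a shift and turn from the pose commanded when the call began, along the tool's axes at that moment; what a row does not reach only later rows make up. A row lasts 1/8 s, in which the tool goes at most 62.5 mm and 10.7 degrees, less where a joint would pass 70% of its speed; a pose out of reach is approached as far as the arm can. A call with a gripper value outside its range is refused whole. The fingers move at their own pace and stop on an object; the grip force is fixed at half the most. Time passes only in rows, so rows that repeat a pose let the fingers close. It gives the time, the measured TCP pose, the force and the opening at its end, in the units of the state.
- ctrl.state(): the state, without advancing time (a new reading comes with each control period).
- vision.read_camera(name): name is "side" or "top"; returns a dict with "img" (384x512x3 uint8, red, green, blue), "camera_matrix" (3x3 intrinsics, pixels), "T" (4x4, takes a point from camera to world coordinates). Camera axes: x right, y down, z forward; pixel columns grow to the right and rows downward; lengths in mm; the calibration is good to about 2 mm. A picture is of the moment at which its call begins. There is no depth.
- job.job_done(): hands the job in, once; it reports no verdict.
Trained networks look in the newest picture that a camera, given by its name, has taken for a name from the list of things; names that differ only in an ending like _2 or _b are one class to them, and where a whole thing is asked for, a point or a joint stands for the part that bears it (a point fixed in the world has none). Each returns a list of dicts, best first, with "confidence" (0 to 1); they miss things now and then, are a little off and sometimes report something else, mostly with a low value. They report only what shows in the picture. A call takes as long as a camera call. They do not tell look-alikes from the thing itself.
- finder.boxes_of(name, camera): "xy" ([column, row] as shares, 0 to 1, of the picture: columns of its width, rows of its height, amid what is visible of it).
- finder.masks_of(name, camera): "mask" (384x512 bool, what is visible of it) and "xy" ([column, row] as shares, 0 to 1, of the picture: columns of its width, rows of its height, amid what is visible of it).
The state is a dict: "time": time; "joints": joint angles; "joint_vel": joint speeds; "effort": joint torques, N m; "position": TCP position; "tcp_rot": TCP orientation; "wrist_force": force on the tool from outside, world axes, zero at the start; "ft_torque": the same for the moment, N m; "width": finger opening in mm.
Only numpy, scipy, OpenCV 4.12 (cv2) and the standard library are available. Lean on these libraries where they do the work, as an engineer would, in place of code of your own. Each camera call takes 0.05 s, during which the arm holds its last target. There are 200 camera calls.

TASK

The aluminium block with two holes stands on its narrow long edge on the counter. Lay it on the board of the wooden corner jig on one of its broad faces, and push it fully home into the corner: its long side flush along the long fence and its end against the short stop, then let go. Leave the tape roll, the pliers and the spanner where they lie.

Things in the scene. Friction and masses are not known exactly. Their poses are not given: they have to be found in the camera images.
- block: Aluminium block 130 x 60 x 28 mm, about 0.4 kg, two 15 mm holes through its broad faces 45 mm either side of the middle. Starts standing on a narrow edge, 60 mm high, left of the jig. Origin at its centre; x along the length, y through the thickness (level at the start), z along the width (up at the start). Pushed near its top across the thickness it tips over. Either broad face may end down.
- corner_jig: Wooden jig fixed to the counter: plywood board 156 mm (x) by 200 mm (y), 12 mm thick, with two rails on it, each 20 mm thick and 26 mm high above the board: a long fence along its whole far (+x) edge and a short stop on its right (-y) edge; near and left edges open. Origin: centre of the board's underside, on the counter; z up. The finished block's centre is at x +28, y -15, z +26 mm.
- jig_corner (a point): Point on the board's upper surface where the faces of fence and stop would meet; at x +58, y -80, z +12 mm of the jig, same axes. The long fence's face is the plane x = 0 here; the short stop's face is y = 0 here and runs from x = -4 to x = -70 mm. The board's free surface lies towards -x and +y.
- tape_roll: Bystander: roll of black insulating tape lying flat, 68 mm across, 19 mm high; origin at the centre of its underside.
- pliers: Bystander: pliers with red handles lying flat, 60 x 164 x 12 mm, length along y; origin under the middle.
- spanner: Bystander: spanner lying flat, 28 x 185 x 9 mm, length along y; origin under the middle.
There are look-alikes about, which are no part of the job. Several things have the shape of the block; the one meant has the colours described above.

How it is judged:
By the outcome, as a careful person would: the job done as asked, in the order asked, and still so for the second after the job is handed in, with the robot touching nothing.
It also fails if it takes over 67 s, if anything falls off the work surface, if the arm or the gripper's body presses on something with over 40 N, if the wrist force passes 120 N, or if a joint passes its speed limit or range.

## Working session

There is one attempt and no reset: what is moved stays moved. The work goes in short steps, Python scripts to look and compute and a tool call to move; the robot and the scene stay as the last step left them, time stands still between calls to the robot, and variables do not carry over. Pictures are saved under pics/ and viewed, about 8 in all and at most 12, crops included, and the job is handed in when it is done.

Besides the shell and the picture viewer there is one more tool, called after "Call:" as name([rows], argument=value, ...), one row to a line, values as JSON. jog_arm: Moves the arm, as the interface text tells. Its arguments: {"type":"object","properties":{"moves":{"type":"array"}},"required":["moves"]}

```bash
mkdir -p pics; ls; python3 - <<'E'
from cell import ctrl,vision,finder
import cv2,numpy as np
print(ctrl.grip_depth, ctrl.state())
for c in ("top","side"):
    r=vision.read_camera(c); cv2.imwrite(f"pics/{c}0.png",r["img"][:,:,::-1]); print(c,r["camera_matrix"].tolist(),r["T"].round(3).tolist())
    for n in ("block","corner_jig"):
        for d in finder.boxes_of(n,c): print(n,d["confidence"],(np.array(d["xy"])*[512,384]).round(1))
a=cv2.imread("pics/top0.png");b=cv2.imread("pics/side0.png")
cv2.imwrite("pics/both0.png",cv2.resize(np.vstack([a,b]),(400,600)) if 0 else np.hstack([a,b])[:, :] if 0 else cv2.resize(a,(800,600)))
cv2.imwrite("pics/side0L.png",cv2.resize(b,(800,600)))
E
```

```text
pics
163.3 {'time': 0.0, 'joints': array([ 6.83143227e+01,  5.26362749e+00,  7.05805153e+01,  4.95477118e-04,
        1.04266815e+02, -3.24800373e+00]), 'joint_vel': array([ 0.10470813,  0.01112812,  0.01505853,  0.0866679 ,  0.04261578,
       -0.09009645]), 'effort': array([-3.59020487e-04, -4.46467173e+01, -4.06432378e+01,  6.97296672e-02,
        2.97121808e-02, -1.46343255e-04]), 'position': array([189.77977047, 569.25916083, 403.51456293]), 'tcp_rot': array([[-9.48668887e-01,  3.16270168e-01, -7.23381908e-04],
       [ 3.16270973e-01,  9.48667194e-01, -1.79642088e-03],
       [ 1.18094351e-04, -1.93299330e-03, -9.99998125e-01]]), 'wrist_force': array([ 0.654812  , -0.29943265,  0.49450118]), 'ft_torque': array([-0.01483482, -0.01444847,  0.05670262]), 'width': 87.97632678726846}
top [[380.47164709197517, 0.0, 246.5984103303228], [0.0, 380.47164709197517, 192.9753675350526], [0.0, 0.0, 1.0]] [[-0.008, -0.984, 0.179, 340.034], [-1.0, 0.007, -0.006, 111.324], [0.004, -0.179, -0.984, 1080.776], [0.0, 0.0, 0.0, 1.0]]
block 0.81 [138.4 193.8]
block 0.76 [131.  255.1]
corner_jig 0.71 [236.1 170. ]
side [[455.3869621366378, 0.0, 268.17693781885873], [0.0, 455.3869621366378, 194.77672504624942], [0.0, 0.0, 1.0]] [[0.847, -0.316, 0.427, -0.364], [-0.531, -0.513, 0.674, -668.029], [0.006, -0.798, -0.603, 749.02], [0.0, 0.0, 0.0, 1.0]]
block 0.7 [226.5 148.2]
block 0.55 [176.2 159.6]
corner_jig 0.77 [303.5 192.9]
```

View pics/both0.png

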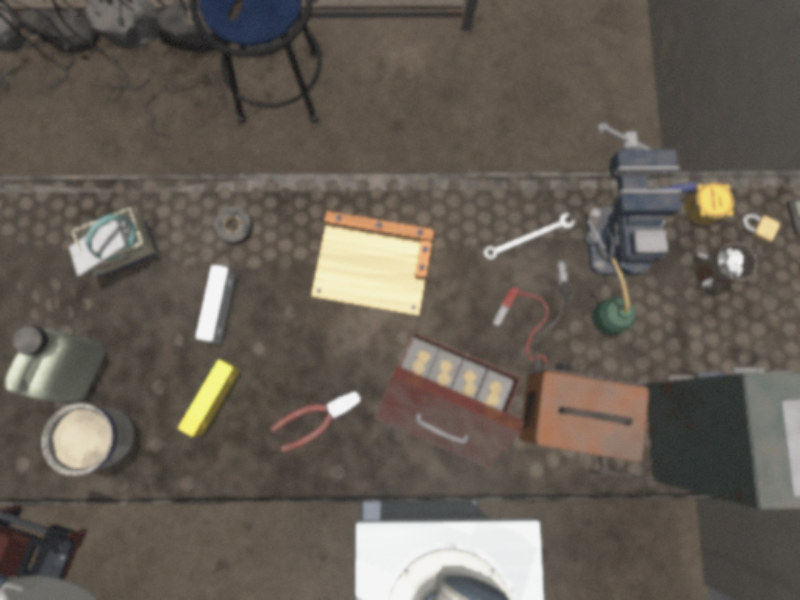

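View pics/side0L.png

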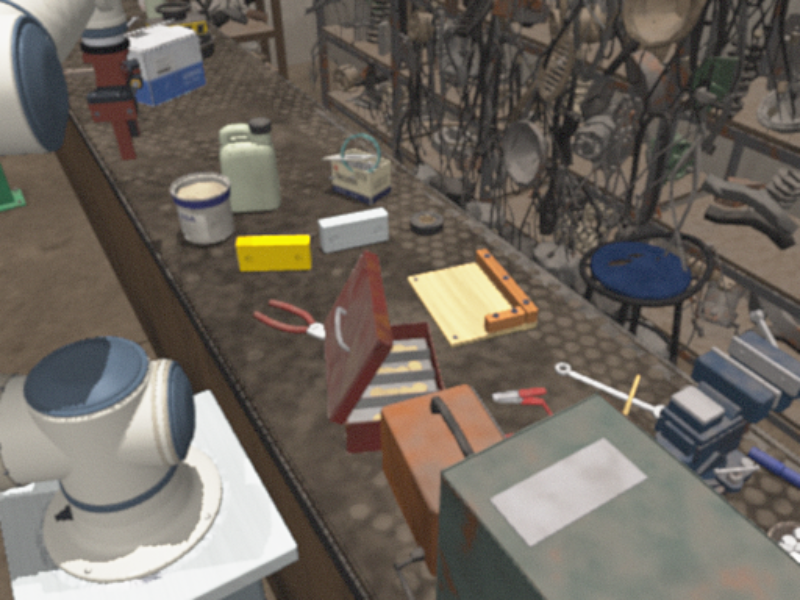

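The shape candidates for the block are a pale grey one at (215,303) in the enlarged top view and (353,230) in the side view, and a yellow one at (208,398) and (274,253). The grey one fits "aluminium". The jig is at (372,265) with the fence on its far side and the stop at right. The tape is at (233,224), the pliers at (318,420) and the spanner at (530,237). Next I fit box models to both views and confirm in an enlarged crop.

```bash
cat > h.py <<'E'
from cell import ctrl,vision,job,finder
import cv2,numpy as np
from scipy.optimize import minimize
S=4
def box(x0,x1,y0,y1,z0,z1): return np.array([[x,y,z] for x in(x0,x1) for y in(y0,y1) for z in(z0,z1)],float)
JIG=[box(-78,78,-100,100,0,12),box(58,78,-100,100,12,38),box(-12,54,-100,-80,12,38)]
def Rz(a): a=np.radians(a);c,s=np.cos(a),np.sin(a);return np.array([[c,-s,0],[s,c,0],[0,0,1]])
def proj(r,P):
    T=np.linalg.inv(r["T"]); p=P@T[:3,:3].T+T[:3,3]; p=p@r["camera_matrix"].T; return p[:,:2]/p[:,2:]
def sil(r,boxes,R,t,s=S):
    m=np.zeros((384*s,512*s),np.uint8)
    for b in boxes:
        p=((proj(r,b@R.T+t)+.5)*s-.5); cv2.fillConvexPoly(m,cv2.convexHull((p*16).round().astype(np.int32)),255,shift=4)
    return cv2.resize(m,(512,384),interpolation=cv2.INTER_AREA).astype(float)/255
def fit(views,make,x0,step):
    # views: list of (reading, mask); make(x)->boxes,R,t
    M=[cv2.GaussianBlur(m.astype(float),(0,0),1.2) for _,m in views]
    def f(x):
        return sum(np.square(cv2.GaussianBlur(sil(r,*make(x)),(0,0),1.2)-m).sum() for (r,_),m in zip(views,M))
    sim=np.vstack([x0]+[np.array(x0)+np.eye(len(x0))[i]*step[i] for i in range(len(x0))])
    o=minimize(f,x0,method="Nelder-Mead",options=dict(initial_simplex=sim,xatol=.05,fatol=.05,maxiter=300))
    return o.x,o.fun
def get(name,cam,near,r):
    best=min(finder.masks_of(name,cam),key=lambda d:np.hypot(*(np.array(d["xy"])*[512,384]-near)))
    return best["mask"]
def ray(r,uv,z):
    d=r["T"][:3,:3]@np.linalg.inv(r["camera_matrix"])@[*uv,1]; o=r["T"][:3,3]; return o+d*(z-o[2])/d[2]
def lines(img,r,boxes,R,t,col,s,o):
    for b in boxes:
        p=((proj(r,b@R.T+t)+.5-o)*s)
        for i in range(8):
            for k in(1,2,4):
                if not i&k: cv2.line(img,tuple(p[i].astype(int)),tuple(p[i|k].astype(int)),col,1)
E
cat > a.py <<'E'
from h import *
V={c:vision.read_camera(c) for c in("top","side")}
mb={"top":get("block","top",(138,194),0),"side":get("block","side",(226,148),0)}
mj={c:get("corner_jig",c,(236,170) if c=="top" else (303,193),0) for c in V}
print([m.sum() for m in (*mb.values(),*mj.values())])
b0=ray(V["top"],(138,194),45); j0=ray(V["top"],(238,169),10); print(b0,j0)
bl=lambda x:([box(-65,65,-14,14,0,x[3])],Rz(x[2]),np.array([x[0],x[1],0]))
jg=lambda x:(JIG,Rz(x[2]),np.array([x[0],x[1],x[3] if len(x)>3 else 0]))
for nm,m,mk,c0,ex,st in(("blk",mb,bl,b0,[60],[10,10,8,10]),("jig",mj,jg,j0,[0],[10,10,5,5])):
    for yaw in([-10,10] if nm=="blk" else [-8]):
        for vs in(["top","side"],["top"],["side"]):
            n=4 if len(vs)==2 else 3
            mk2=(lambda x,mk=mk:mk(x)) if n==4 else (lambda x,mk=mk,ex=ex:mk([*x,*ex]))
            x,f=fit([(V[c],m[c]) for c in vs],mk2,[c0[0],c0[1],yaw]+ex[:n-3],st[:n]); print(nm,vs,x.round(1),round(f,1))
            if n==4 and (nm=="jig" or yaw==-10): R=dict(globals().get("R",{}),**{nm:x})
out=[]
for c,o in(("top",(110,125)),("side",(190,110))):
    im=cv2.resize(V[c]["img"][o[1]:o[1]+100,o[0]:o[0]+190,::-1],None,fx=4,fy=3*4/3,interpolation=cv2.INTER_CUBIC)[:300]
    im=cv2.resize(V[c]["img"][o[1]:o[1]+100,o[0]:o[0]+190,::-1],None,fx=3,fy=3,interpolation=cv2.INTER_CUBIC)
    for nm,mk,col in(("blk",bl,(0,0,255)),("jig",jg,(255,0,0))): lines(im,V[c],*mk(R[nm]),col,3,np.array(o))
    out.append(im)
cv2.imwrite("pics/fit1.png",np.vstack(out))
E
python3 a.py
```

```text
Traceback (most recent call last):
  File "a.py", line 4, in <module>
    mj={c:get("corner_jig",c,(236,170) if c=="top" else (303,193),0) for c in V}
          ~~~^^^^^^^^^^^^^^^^^^^^^^^^^^^^^^^^^^^^^^^^^^^^^^^^^^^^^^^
  File "h.py", line 24, in get
    best=min(finder.masks_of(name,cam),key=lambda d:np.hypot(*(np.array(d["xy"])*[512,384]-near)))
ValueError: min() iterable argument is empty
```

```bash
python3 - <<'E'
s=open('h.py').read()
s=s.replace('''    best=min(finder.masks_of(name,cam),key''','''    ds=[]
    for i in range(6):
        ds=[d for d in finder.masks_of(name,cam) if np.hypot(*(np.array(d["xy"])*[512,384]-near))<15]
        if ds: break
        vision.read_camera(cam)
    best=min(ds,key''')
open('h.py','w').write(s)
E
python3 a.py
```

```text
[np.int64(754), np.int64(833), np.int64(3883), np.int64(3054)]
[527.87540304 405.32882537  45.        ] [605.67967138 129.44798472  10.        ]
blk ['top', 'side'] [531.1 411.1  -9.6  53.6] 20.5
blk ['top'] [528.7 409.9  -9.4] 5.5
blk ['side'] [531.8 408.5 -10.7] 36.3
blk ['top', 'side'] [531.  411.   -9.8  53.4] 20.4
blk ['top'] [528.8 409.6  -9.5] 5.4
blk ['side'] [531.3 408.6 -11.9] 36.4
jig ['top', 'side'] [608.  129.2 -10.6  -1.4] 22.4
jig ['top'] [607.3 129.2 -10.5] 5.5
jig ['side'] [607.2 128.5 -11.1] 19.4
```

View pics/fit1.png

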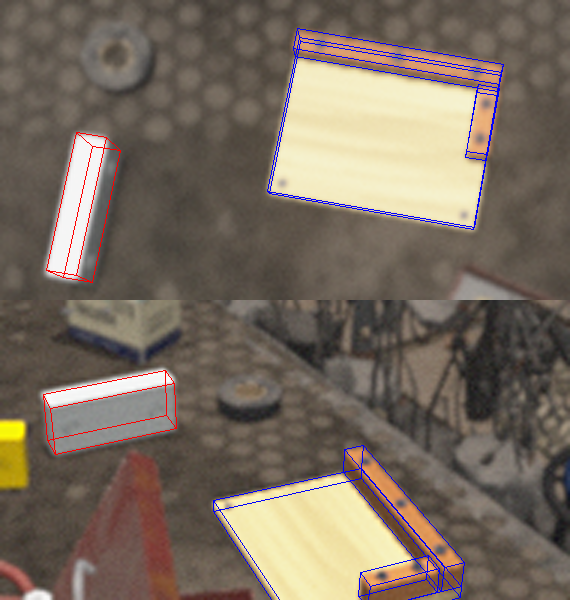

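The fit matches in both views (block height 53–60 mm against 60 expected, jig underside about 0). The crop shows the pale grey metal block, clearly distinct from the yellow one. Next I compute the approach moves and check clearance to the toolbox lid.

```bash
cat >> h.py <<'E'
from scipy.spatial.transform import Rotation as Ro
def go(x,y,z,yaw,tilt=None,ref=None):
    "print rows' numbers from the current pose to world TCP x,y,z with tool y (jaw) at yaw deg, tool down"
    s=ctrl.state() if ref is None else ref; R=s["tcp_rot"]; p=s["position"]
    a=np.radians(yaw); yv=np.array([np.cos(a),np.sin(a),0]); zv=np.array([0,0,-1.]); Rt=np.c_[np.cross(yv,zv),yv,zv]
    print("turn",Ro.from_matrix(R.T@Rt).as_rotvec(degrees=True).round(1),"shift",(R.T@(np.array([x,y,z])-p)).round(1))
def J(p,jig=(607.5,129.2,-10.6)): 
    return (Rz(jig[2])@np.array([p[0],p[1],0]))[:2]+jig[:2]
E
python3 - <<'E'
from h import *
r=vision.read_camera("top")
for uv,z in(((265,217),60),((330,243),60),((243,265),150),((334,295),150),((243,265),0)): print(uv,z,ray(r,uv,z).round())
print("place",J((-30,0)),"final",J((28,-15)))
go(530,410,400,80.4); go(530,410,204.5,80.4)
E
```

```text
(265, 217) 60 [460.  56.  60.]
(330, 243) 60 [ 389. -116.   60.]
(243, 265) 150 [334. 116. 150.]
(334, 295) 150 [ 262. -100.  150.]
(243, 265) 0 [333. 117.   0.]
place [578.01193953 134.71854052] final [632.26291952 109.30533195]
turn [ 0.   0.  -8.8] shift [-373.1  -43.4    4.7]
turn [ 0.   0.  -8.8] shift [-373.1  -43.4  200.2]
```

Call:
jog_arm([
  [[0,0,-4,-100,-12,2,0],[0,0,-8.8,-200,-24,2,0],[0,0,-8.8,-300,-35,2,0],[0,0,-8.8,-373,-43.4,4,0],[0,0,-8.8,-373,-43.4,4,0],[0,0,-8.8,-373,-43.4,4,0],[0,0,-8.8,-373,-43.4,4,0],[0,0,-8.8,-373,-43.4,4,0],[0,0,-8.8,-373,-43.4,50,0],[0,0,-8.8,-373,-43.4,90,0],[0,0,-8.8,-373,-43.4,90,0],[0,0,-8.8,-373,-43.4,90,0]],
])

```text
time: 2.4
position: [529.1, 411.0, 317.1]
tcp_rot: [[-0.986, 0.166, 0.002], [0.166, 0.986, 0.002], [-0.002, 0.002, -1.0]]
wrist_force: [0.6, -0.3, 1.0]
width: 87.9
```

```bash
python3 - <<'E'
from h import *
go(530,410,204.5,80.4)
V=[]
for c,o in(("top",(60,120)),("side",(130,20))):
    r=vision.read_camera(c); V.append(cv2.resize(r["img"][o[1]:o[1]+150,o[0]:o[0]+200,::-1],(400,300),interpolation=cv2.INTER_CUBIC))
cv2.imwrite("pics/ap.png",np.hstack(V))
E
```

```text
turn [0.1 0.1 0.1] shift [ -0.9  -1.1 112.6]
```

View pics/ap.png

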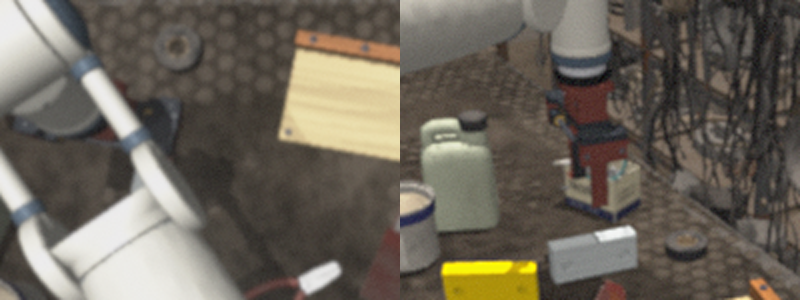

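The gripper hangs above the grey block, its tip at crop pixel (598,205) over the block at (593,255), and the fingers are clear on both sides. I'll descend and grip.

Call:
jog_arm([
  [[0,0,0,-1,-1,50,0],[0,0,0,-1,-1,90,0],[0,0,0,-1,-1,112,0],[0,0,0,-1,-1,112,0],[0,0,0,-1,-1,112,0.4],[0,0,0,-1,-1,112,0.7],[0,0,0,-1,-1,112,1],[0,0,0,-1,-1,112,1],[0,0,0,-1,-1,112,1],[0,0,0,-1,-1,112,1],[0,0,0,-1,-1,112,1],[0,0,0,-1,-1,112,1]],
])

```text
time: 4.0
position: [530.7, 408.6, 202.6]
tcp_rot: [[-0.986, 0.168, -0.0], [0.168, 0.986, -0.001], [0.0, -0.001, -1.0]]
wrist_force: [-1.8, -2.4, 2.0]
width: 28.2
```

```bash
python3 - <<'E'
from h import *
s=ctrl.state();print(s["wrist_force"],s["width"],s["position"])
go(529.1,411,320,80.4)
go(*J((-30,0)),320,-10.6); go(*J((-30,0)),218,-10.6)
E
```

```text
[-1.83916421 -2.42739533  1.96492701] 28.16496366303036 [530.7165095  408.63455427 202.5938511 ]
turn [-0.1 -0.  -0. ] shift [   2.     2.  -117.4]
turn [-0.  0. 91.] shift [ -92.5 -262.2 -117.2]
turn [-0.  0. 91.] shift [ -92.5 -262.1  -15.2]
```

Call:
jog_arm([
  [[0,0,0,0,0,-40,1],[0,0,0,0,0,-85,1],[0,0,10,-10,-25,-117,1],[0,0,20,-20,-55,-117,1],[0,0,30,-30,-90,-117,1],[0,0,40,-40,-125,-117,1],[0,0,50,-50,-160,-117,1],[0,0,60,-60,-190,-117,1],[0,0,70,-70,-220,-117,1],[0,0,80,-82,-245,-117,1],[0,0,90,-92,-262,-117,1],[0,0,91,-92.5,-262,-117,1]],
])

```text
time: 5.5
position: [578.3, 134.0, 318.1]
tcp_rot: [[0.187, 0.982, -0.002], [0.982, -0.187, -0.0], [-0.001, -0.002, -1.0]]
wrist_force: [0.4, -0.2, -5.4]
width: 28.0
```

Call:
jog_arm([
  [[0,0,0,0,0,0,1],[0,0,0,0,0,0,1],[0,0,0,0,0,0,1],[0,0,0,0,0,0,1]],
])

```text
time: 6.0
position: [577.9, 135.6, 319.7]
tcp_rot: [[0.184, 0.983, 0.0], [0.983, -0.184, 0.0], [0.0, 0.0, -1.0]]
wrist_force: [0.0, 0.7, -4.9]
width: 27.7
```

```bash
python3 - <<'E'
from h import *
s=ctrl.state();print(s["wrist_force"],s["width"],s["position"])
go(*J((-30,0)),217,-10.6)
go(*J((-30,0)),215,-10.6)
r=vision.read_camera("side"); im=cv2.resize(r["img"][80:280,200:400,::-1],(600,600),interpolation=cv2.INTER_CUBIC)
cv2.imwrite("pics/pl.png",im)
E
```

```text
[ 0.00527979  0.74711754 -4.85942314] 27.663555914679595 [577.93106133 135.56060039 319.69041454]
turn [ 0. -0.  0.] shift [ -0.8   0.2 102.7]
turn [ 0. -0.  0.] shift [ -0.8   0.2 104.7]
```

View pics/pl.png

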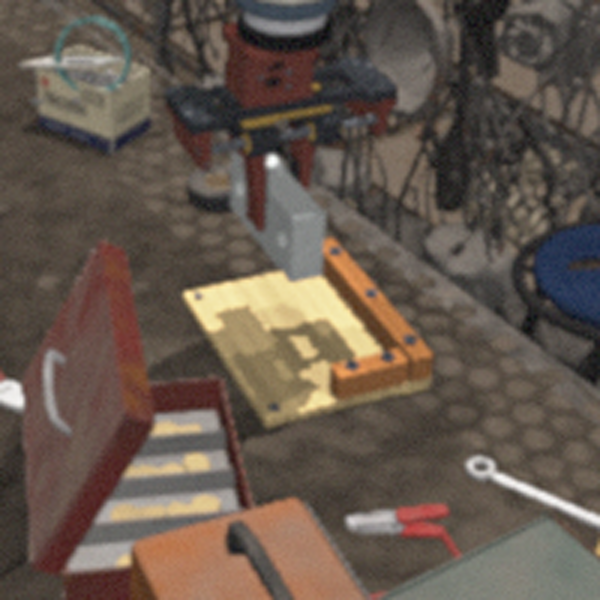

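The block is held upright over the board (crop 290,220), its length parallel to the fence. I lower it until it touches.

Call:
jog_arm([
  [[0,0,0,-1,0,50,1],[0,0,0,-1,0,85,1],[0,0,0,-1,0,99,1],[0,0,0,-1,0,102,1],[0,0,0,-1,0,103,1],[0,0,0,-1,0,104,1],[0,0,0,-1,0,104.5,1],[0,0,0,-1,0,104.5,1],[0,0,0,-1,0,104.5,1]],
])

```text
time: 7.18
position: [577.9, 134.1, 215.3]
tcp_rot: [[0.185, 0.983, 0.0], [0.983, -0.185, -0.0], [0.0, 0.0, -1.0]]
wrist_force: [-0.3, -0.5, -5.4]
width: 27.8
```

Call:
jog_arm([
  [[0,0,0,0,0,0.7,1],[0,0,0,0,0,1.4,1],[0,0,0,0,0,1.4,1],[0,0,0,0,0,1.4,1]],
])

```text
time: 7.68
position: [577.9, 134.1, 214.5]
tcp_rot: [[0.185, 0.983, 0.001], [0.983, -0.185, 0.0], [0.0, 0.001, -1.0]]
wrist_force: [-3.3, -1.2, 2.7]
width: 27.9
```

Touchdown shows in the force (−5.4 → +2.7 N), so the block stands on the board. I release it, go up, move behind it with the fingers shut, and come down near its top.

Call:
jog_arm([
  [[0,0,0,0,0,0,0.7],[0,0,0,0,0,0,0.3],[0,0,0,0,0,0,0],[0,0,0,0,0,0,0],[0,0,0,0,0,0,0],[0,0,0,0,0,-30,0],[0,0,0,0,0,-65,0],[0,0,0,0,-20,-75,0.5],[0,0,0,0,-42,-75,1],[0,0,0,0,-42,-75,1],[0,0,0,0,-42,-75,1],[0,0,0,0,-42,-75,1]],
])

```text
time: 9.18
position: [537.1, 141.7, 288.4]
tcp_rot: [[0.185, 0.983, -0.0], [0.983, -0.185, -0.0], [-0.0, -0.0, -1.0]]
wrist_force: [-0.0, 0.4, 0.1]
width: 41.5
```

Call:
jog_arm([
  [[0,0,0,0,0,0,1],[0,0,0,0,0,0,1],[0,0,0,0,0,25,1],[0,0,0,0,0,50,1],[0,0,0,0,0,54,1],[0,0,0,0,0,54,1]],
])

```text
time: 9.93
position: [536.7, 141.9, 235.1]
tcp_rot: [[0.185, 0.983, 0.0], [0.983, -0.185, -0.0], [0.0, 0.0, -1.0]]
wrist_force: [-1.1, -0.2, -0.6]
width: 0.4
```

```bash
python3 - <<'E'
from h import *
r=vision.read_camera("side"); im=cv2.resize(r["img"][100:250,230:380,::-1],(600,600),interpolation=cv2.INTER_CUBIC)
cv2.imwrite("pics/pu.png",im)
E
```

```text
(no output)
```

View pics/pu.png

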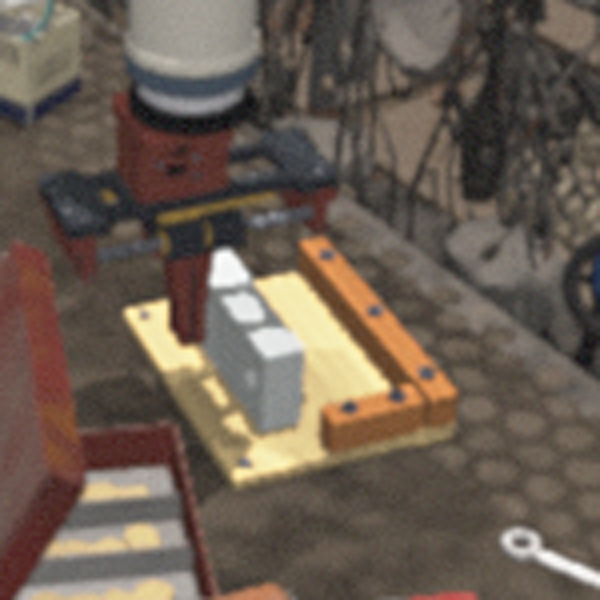

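The block stands upright on the board (crop 255,340), the shut fingers behind it near its top (190,330), and there is free board up to the fence. I push it over towards the fence.

Call:
jog_arm([
  [[0,0,0,0,10,0,1],[0,0,0,0,14,0,1],[0,0,0,0,18,0,1],[0,0,0,0,22,0,1],[0,0,0,0,26,0,1],[0,0,0,0,30,0,1],[0,0,0,0,34,0,1],[0,0,0,0,38,0,1],[0,0,0,0,41,0,1],[0,0,0,0,43,0,1],[0,0,0,0,43,0,1],[0,0,0,0,43,0,1]],
])

```text
time: 11.48
position: [578.8, 134.0, 234.7]
tcp_rot: [[0.185, 0.983, -0.0], [0.983, -0.185, 0.0], [0.0, -0.0, -1.0]]
wrist_force: [-0.3, -0.5, 0.1]
width: 0.6
```

```bash
python3 - <<'E'
from h import *
r=vision.read_camera("side"); im=cv2.resize(r["img"][100:250,230:380,::-1],(600,600),interpolation=cv2.INTER_CUBIC)
cv2.imwrite("pics/pu2.png",im)
E
```

```text
(no output)
```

View pics/pu2.png

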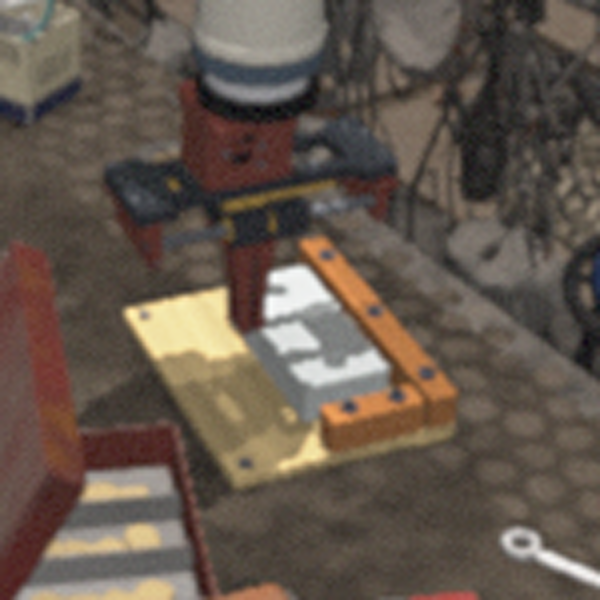

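The block lies flat on its broad face on the board (crop 320,345), close to the fence. I back off, go low behind it and push it against the fence by force.

Call:
jog_arm([
  [[0,0,0,0,-10,0,1],[0,0,0,0,-18,0,1],[0,0,0,0,-18,15,1],[0,0,0,0,-18,30,1],[0,0,0,0,-18,33,1],[0,0,0,0,-12,33,1],[0,0,0,0,-6,33,1],[0,0,0,0,-2,33,1],[0,0,0,0,2,33,1],[0,0,0,0,5,33,1],[0,0,0,0,8,33,1],[0,0,0,0,8,33,1]],
])

```text
time: 13.02
position: [586.5, 132.6, 201.8]
tcp_rot: [[0.184, 0.983, -0.001], [0.983, -0.184, 0.0], [-0.0, -0.001, -1.0]]
wrist_force: [-5.0, 1.0, 2.7]
width: 0.3
```

Call:
jog_arm([
  [[0,0,0,0,1,0,1],[0,0,0,0,2,0,1],[0,0,0,0,3,0,1],[0,0,0,0,3,0,1]],
])

```text
time: 13.52
position: [589.3, 132.1, 201.8]
tcp_rot: [[0.184, 0.983, -0.001], [0.983, -0.184, 0.0], [0.0, -0.001, -1.0]]
wrist_force: [-5.7, 0.3, 2.8]
width: 0.4
```

Call:
jog_arm([
  [[0,0,0,0,1,0,1],[0,0,0,0,2,0,1],[0,0,0,0,2.5,0,1],[0,0,0,0,3,0,1],[0,0,0,0,3,0,1]],
])

```text
time: 14.15
position: [592.4, 131.5, 201.8]
tcp_rot: [[0.184, 0.983, -0.001], [0.983, -0.184, 0.0], [0.0, -0.001, -1.0]]
wrist_force: [-5.0, 0.6, 3.0]
width: 0.7
```

Call:
jog_arm([
  [[0,0,0,0,1,0,1],[0,0,0,0,1,0,1],[0,0,0,0,2,0,1],[0,0,0,0,2,0,1]],
])

```text
time: 14.65
position: [594.5, 131.1, 201.8]
tcp_rot: [[0.184, 0.983, -0.0], [0.983, -0.184, 0.0], [0.0, -0.0, -1.0]]
wrist_force: [-4.9, 1.0, 2.8]
width: 0.4
```

Call:
jog_arm([
  [[0,0,0,0,1,0,1],[0,0,0,0,1,0,1],[0,0,0,0,2,0,1],[0,0,0,0,2,0,1]],
])

```text
time: 15.15
position: [596.2, 130.8, 201.8]
tcp_rot: [[0.184, 0.983, -0.001], [0.983, -0.184, 0.0], [0.0, -0.001, -1.0]]
wrist_force: [-7.8, 1.3, 4.6]
width: 0.4
```

Call:
jog_arm([
  [[0,0,0,0,1,0,1],[0,0,0,0,1,0,1]],
])

```text
time: 15.4
position: [596.7, 130.8, 201.8]
tcp_rot: [[0.184, 0.983, -0.003], [0.983, -0.184, 0.001], [-0.0, -0.003, -1.0]]
wrist_force: [-11.1, 1.9, 6.3]
width: 0.7
```

Call:
jog_arm([
  [[0,0,0,0,1,0,1],[0,0,0,0,2,0,1],[0,0,0,0,2.5,0,1],[0,0,0,0,2.5,0,1]],
])

```text
time: 15.9
position: [597.7, 130.8, 201.8]
tcp_rot: [[0.184, 0.983, -0.009], [0.983, -0.184, 0.001], [-0.001, -0.009, -1.0]]
wrist_force: [-20.3, 2.7, 12.4]
width: 0.6
```

```bash
python3 - <<'E'
from h import *
r=vision.read_camera("side"); 
im=cv2.resize(r["img"][130:230,250:350,::-1],(600,600),interpolation=cv2.INTER_CUBIC)
cv2.imwrite("pics/pu3.png",im)
p=ctrl.state()["position"]; d=Rz(10.6)@(p-[607.5,129.2,0]); print("tool in jig",d)
E
```

```text
tool in jig [ -9.94592069  -0.26880653 201.80108453]
```

View pics/pu3.png

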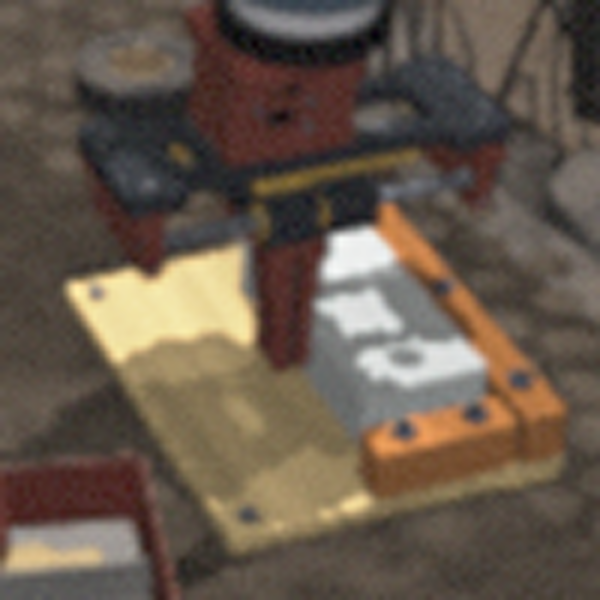

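The block's far long side lies against the fence, with a small gap left at the stop end (crop 430,400). Now I go to its left end and push it to the stop.

Call:
jog_arm([
  [[0,0,0,0,-8,0,1],[0,0,0,0,-15,0,1],[0,0,0,0,-15,-40,1],[0,0,0,20,-10,-60,1],[0,0,0,60,15,-60,1],[0,0,0,92,35,-60,1],[0,0,0,92,35,-60,1],[0,0,0,92,35,-60,1],[0,0,0,92,35,-25,1],[0,0,0,92,35,-3,1],[0,0,0,92,35,0,1],[0,0,0,92,35,0,1]],
])

```text
time: 17.45
position: [651.4, 213.7, 202.4]
tcp_rot: [[0.185, 0.983, 0.001], [0.983, -0.185, 0.0], [0.0, 0.001, -1.0]]
wrist_force: [-1.8, -0.1, 0.6]
width: 0.6
```

Call:
jog_arm([
  [[0,0,0,-5,0,0,1],[0,0,0,-10,0,0,1],[0,0,0,-14,0,0,1],[0,0,0,-17,0,0,1],[0,0,0,-20,0,0,1],[0,0,0,-23,0,0,1],[0,0,0,-26,0,0,1],[0,0,0,-26,0,0,1]],
])

```text
time: 18.45
position: [646.7, 188.4, 202.4]
tcp_rot: [[0.185, 0.983, 0.001], [0.983, -0.185, 0.0], [0.001, 0.001, -1.0]]
wrist_force: [0.8, 3.9, 3.5]
width: 0.6
```

Call:
jog_arm([
  [[0,0,0,-2,0,0,1],[0,0,0,-3,0,0,1],[0,0,0,-4,0,0,1],[0,0,0,-4,0,0,1]],
])

```text
time: 18.95
position: [645.9, 184.8, 202.3]
tcp_rot: [[0.184, 0.983, 0.001], [0.983, -0.184, 0.001], [0.001, 0.001, -1.0]]
wrist_force: [1.3, 5.6, 3.5]
width: 0.7
```

Call:
jog_arm([
  [[0,0,0,-1,0,0,1],[0,0,0,-2,0,0,1],[0,0,0,-2,0,0,1]],
])

```text
time: 19.32
position: [645.6, 183.0, 202.3]
tcp_rot: [[0.184, 0.983, 0.001], [0.983, -0.184, 0.001], [0.001, 0.001, -1.0]]
wrist_force: [2.3, 5.6, 3.6]
width: 0.3
```

Call:
jog_arm([
  [[0,0,0,-1,0,0,1],[0,0,0,-2,0,0,1],[0,0,0,-2,0,0,1]],
])

```text
time: 19.7
position: [645.3, 182.4, 202.4]
tcp_rot: [[0.183, 0.983, 0.002], [0.983, -0.183, 0.004], [0.005, 0.002, -1.0]]
wrist_force: [3.1, 11.3, 0.4]
width: 0.5
```

Call:
jog_arm([
  [[0,0,0,-1,0,0,1],[0,0,0,-2,0,0,1],[0,0,0,-2,0,0,1]],
])

```text
time: 20.08
position: [645.1, 181.8, 202.4]
tcp_rot: [[0.182, 0.983, 0.004], [0.983, -0.182, 0.007], [0.008, 0.002, -1.0]]
wrist_force: [5.3, 16.5, 0.1]
width: 0.6
```

The force rises to 17 N with no further travel, so the end is at the stop. I go round to the near long side and re-seat the block against the fence.

Call:
jog_arm([
  [[0,0,0,8,0,0,1],[0,0,0,14,0,0,1],[0,0,0,14,0,-40,1],[0,0,0,5,-20,-60,1],[0,0,0,-30,-40,-60,1],[0,0,0,-71,-55,-60,1],[0,0,0,-71,-55,-60,1],[0,0,0,-71,-55,-60,1],[0,0,0,-71,-55,-25,1],[0,0,0,-71,-55,-2,1],[0,0,0,-71,-55,0,1],[0,0,0,-71,-55,0,1]],
])

```text
time: 21.58
position: [578.1, 119.5, 202.3]
tcp_rot: [[0.184, 0.983, 0.001], [0.983, -0.184, 0.0], [0.0, 0.001, -1.0]]
wrist_force: [-0.3, -0.4, 0.6]
width: 0.2
```

Call:
jog_arm([
  [[0,0,0,0,6,0,1],[0,0,0,0,11,0,1],[0,0,0,0,14,0,1],[0,0,0,0,16,0,1],[0,0,0,0,17,0,1],[0,0,0,0,18,0,1],[0,0,0,0,18,0,1]],
])

```text
time: 22.45
position: [594.1, 115.9, 202.0]
tcp_rot: [[0.184, 0.983, -0.005], [0.983, -0.184, 0.0], [-0.001, -0.005, -1.0]]
wrist_force: [-9.1, 0.4, 6.4]
width: 0.4
```

Call:
jog_arm([
  [[0,0,0,0,1.5,0,1],[0,0,0,0,3,0,1],[0,0,0,0,3,0,1]],
])

```text
time: 22.82
position: [595.3, 115.8, 202.0]
tcp_rot: [[0.184, 0.983, -0.012], [0.983, -0.184, 0.001], [-0.001, -0.012, -1.0]]
wrist_force: [-22.9, 1.2, 13.8]
width: 0.7
```

Call:
jog_arm([
  [[0,0,0,0,-8,0,1],[0,0,0,0,-20,0,1],[0,0,0,0,-22,-40,1],[0,0,0,0,-30,-90,1],[0,0,0,30,-45,-140,1],[0,0,0,80,-60,-190,1],[0,0,0,140,-60,-190,1],[0,0,0,200,-60,-190,1],[0,0,0,260,-60,-190,1],[0,0,0,300,-60,-190,1],[0,0,0,300,-60,-190,1],[0,0,0,300,-60,-190,1]],
])

```text
time: 24.32
position: [594.6, 420.3, 391.6]
tcp_rot: [[0.185, 0.983, 0.0], [0.983, -0.185, -0.001], [-0.001, 0.0, -1.0]]
wrist_force: [-0.5, 0.7, -0.2]
width: 0.5
```

```bash
cat > chk.py <<'E'
from h import *
V={c:vision.read_camera(c) for c in("top","side")}
jg=lambda x:(JIG,Rz(x[2]),np.array([x[0],x[1],0]))
P=(607.5,129.2,-10.6)
out=[]
for c in V:
    o=np.round(proj(V[c],np.array([[620,115,20.]]))[0]-[37,50]).astype(int)
    im=cv2.resize(V[c]["img"][o[1]:o[1]+100,o[0]:o[0]+75,::-1],(400,533),interpolation=cv2.INTER_CUBIC)
    out.append(im)
    for d in finder.boxes_of("block",c): print(c,d["confidence"],(np.array(d["xy"])*[512,384]).round(1))
    print(c,"expected px",proj(V[c],np.array([[*J((28,-15)),26.]])).round(1))
cv2.imwrite("pics/fin%d.png"%int(ctrl.state()["time"]),np.hstack(out)); print(ctrl.state()["time"])
blk=lambda x:([box(-30,30,-65,65,12,40)],Rz(x[2]),np.array([x[0],x[1],0]))
m={}
for c in V:
    e=proj(V[c],np.array([[*J((28,-15)),26.]]))[0]
    try: m[c]=get("block",c,e,0)
    except ValueError: print("no mask",c); continue
    x,f=fit([(V[c],m[c])],blk,[*J((28,-15)),-10.6],[4,4,3]); print(c,x.round(1),round(f,1),"jig",(Rz(10.6)@[x[0]-607.5,x[1]-129.2,0]).round(1))
E
python3 chk.py; ls pics
```

```text
top 0.71 [246.4 156. ]
top expected px [[244.9 158.6]]
side 0.83 [174.1 160.6]
side 0.57 [310.2 185.4]
side expected px [[312.1 186.5]]
24.525
top [632.  109.4 -11. ] 6.1 jig [ 27.7 -15.    0. ]
side [634.5 122.  -10.3] 91.3 jig [27.8 -2.1  0. ]
ap.png
both0.png
fin24.png
fit1.png
pl.png
pu.png
pu2.png
pu3.png
side0.png
side0L.png
top0.png
```

View pics/fin24.png

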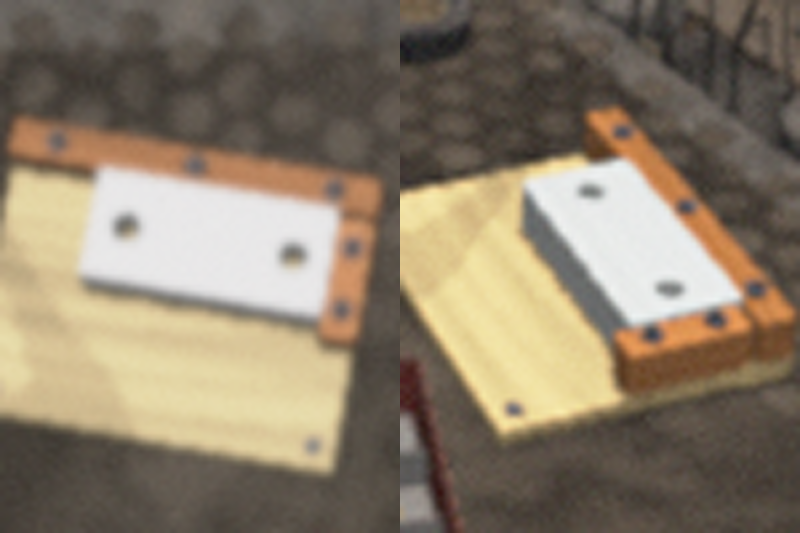

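The picture shows the block flat with both holes up. Its long side is on the fence (top crop 215,185) and its end on the stop (335,260). The arm is clear of everything, so I hand in.

```bash
python3 -c "
from cell import job,ctrl
s=ctrl.state();print(s['wrist_force'],s['time']);print(job.job_done())"
```

```text
[0.47412764 0.54728961 0.29828419] 24.625
the job is handed in; nothing more can be done
None
```

The aluminium block lies flat on the jig board on a broad face, pushed home against the long fence and the short stop. The gripper is clear of it, and the job was handed in at 24.6 s of the 67 s allowed.

I gripped the block upright and stood it on the board. I then tipped it over towards the fence with the closed fingers, pushed it to the fence, then to the stop, and re-seated it on the fence. The pushes ended at about 20 N on the fence, 17 N on the stop and 23 N on the re-seat. At the end of each, the force rose with almost no further movement.

- **Top view:** the last fit puts the block centre at jig x 27.7, y −15.0 mm, against the target of 28, −15. Its yaw is −11.0° against the jig's −10.6°, which is within measuring error.
- **Side view:** its fit disagreed in y, giving −2 mm with a large residual. I put this down to the stop hiding part of the block. The side picture itself shows the end against the stop.
- **Bystanders:** I planned the moves to keep clear of the tape roll, pliers and spanner, but I did not measure them again before handing in.

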